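Fold the cup-drying rack on the pantry counter

ROBOT

A 7-joint arm with a two-finger parallel gripper is mounted at the origin on the work surface. World frame = base frame: x ahead of the robot, y to its left, z up, the work surface at z = 0. Lengths are in m, angles in rad, forces in N, time in s.
With the tool pointing down it reaches from about 0.35 to 0.9 m from the base axis. Payload 19.9 kg.
Tool frame: the origin (TCP) lies between the finger pads; the fingertips stand r.tip_reach ahead of it and the grasp point (between the pads) lies 3 mm ahead of it (r.tip_reach is the distance from the TCP to the fingertips, in m); x points along the fingers, y is the direction in which the jaws open and shut, and the axes are right-handed (so a half turn about x gives the same grasp; the last joint's range is limited). The gripper opens to 85 mm and grips with 20 to 120 N. Pads are 22 mm wide; open, the fingers measure 114 mm over their backs; the gripper's body (76 mm by 85 mm) begins 54 mm behind the grasp point. The pads swing forward as they close: fully open they stand 13 mm farther back than shut.
Start: joints at [1.173, 0.417, -0.01, 1.614, 0.005, 1.111, -0.053], TCP at [0.218, -0.586, 0.253] pointing down, gripper open.
Joint ranges: [-2.81, 2.81], [-0.39, 2.02], [-1.27, 1.25], [0.06, 2.57], [-1.19, 4.33], [0.19, 2], [-2.82, 2.82]. Speed limits (rad/s): [1.89, 1.89, 2.39, 2.39, 3.01, 3.01, 3.01].

INTERFACE

Orientations are given as a unit quaternion [w, x, y, z].
In Python, from cell import readout, optics, r gives the robot as it stands.
- The arm moves only by the tool move_arm, never from a script. Its argument "moves" is a list of rows, each a list of 7 numbers: the turn, a rotation vector about the tool's x, y, z in degrees, then the shift along the tool's x, y, z in mm, then the finger opening in mm, from 0 to 85.4. A call has 1 to 12 rows; each row is the pose to reach, as a shift and turn from the pose measured when the call began, along the tool's axes at that moment; what a row does not reach only later rows make up. A row lasts 1/12 s, in which the tool goes at most 41.7 mm and 7.16 degrees, less where a joint would pass 70% of its speed; a pose out of reach is approached as far as the arm can. A call with a gripper value outside its range is refused whole. The fingers move at their own pace and stop on an object; "force" is the grip in N (left out, the last holds). Time passes only in rows, so rows that repeat a pose let the fingers close. It gives the time, the measured TCP pose, the force and the opening at its end, in the units of the state.
- readout.state(): the state, without advancing time (a new reading comes with each control period).
- optics.get_image(name): name is "scene" or "top" or "wrist"; returns (picture, depth): 480x640x3 uint8, red, green, blue; 480x640 float32, m along the optical axis (not along the pixel's ray), 0 where there is no reading.
- optics.camera_params(name): a dict with "fx", "fy", "cx", "cy" (pixels), "R" (3x3) and "t" (3): a world point X has camera coordinates R X + t. Camera axes: x right, y down, z forward; pixel columns grow to the right and rows downward; lengths in m; the calibration is good to about 2 mm. A picture is of the moment at which its call begins: read the wrist's pose just before it. camera_params takes no time and is no camera call; for the wrist camera it gives the pose at the moment of the call.
- r.hand_in(): hands the job in, once; it reports no verdict.
The state is a dict: "time_s": time; "joint_pos": joint angles; "joint_velocities": joint speeds; "effort": joint torques, N m; "ee_pos": TCP position; "ee_rot": TCP orientation; "force": force on the tool from outside, world axes, zero at the start; "ft_torque": the same for the moment, N m; "width": finger opening in m.
Only numpy, scipy, OpenCV 4.12 (cv2) and the standard library are available. Lean on these libraries where they do the work, as an engineer would, in place of code of your own. Each camera call takes 0.05 s, during which the arm holds its last target.

TASK

Fold up the three-bar wooden cup-drying rack so that it can be put away. First fold the end bar fully back onto the middle bar while the middle bar still stands open, then swing the middle bar, with the end bar lying on it, fully home over the foot bar, so that all three bars lie stacked in line. Leave the glass jar beside the rack where it stands.

Things in the scene. Friction and masses are not known exactly. Their poses are not given: they have to be found in the camera images.
- foot_bar: Lowest of the rack's 3 light-wood bars (riveted end to end, 3 layers, turning level): 179x24x12 mm, top 20 mm up, fixed on 2 black suction feet. Origin: on the counter under rivet A (small steel cap) to the middle bar. x axis: along the bar to its free end (bar from -14 to 165 mm), z up, y to the side where the rack stands open. The loose one-piece bar with 3 pegs is not part of the job.
- middle_bar (a joint): Angle (rad) of middle bar (168x24x12 mm, 21 to 33 mm up) about rivet A: 0 = folded over the foot bar, along its x (stop there); grows opening anticlockwise from above, to 2.6; starts 1.2 to 1.8. 140 mm from A it has an upright round wooden peg B, 18 mm thick, top 95 mm up, also the end bar's pivot. Stays where left; about 1.5 N at B turns it.
- end_bar (a joint): Angle (rad) of end bar (top layer, 138x24x12 mm, 34 to 46 mm up) about peg B: 0 = folded back over the middle bar, pointing to A (stop there); grows opening clockwise from above, to 2.6; starts 1.2 to 1.9. It points from B at angle middle + pi - end from the foot bar's x. 110 mm from B it has an upright peg, 18 mm thick, 46 to 95 mm up. Stays where left; about 0.5 N there turns it.
- jar: Amber glass jar with a steel lid, 76 mm in diameter, 130 mm high, 0.45 kg, standing loose beside the rack, on its open side, beyond the foot bar's free end. Origin: centre of its underside, z up. It must stay where it is.

How it is judged:
By the outcome, as a careful person would: the job done as asked, in the order asked, and still so for the second after the job is handed in, with the robot touching nothing.
It also fails if it takes over 48 s, if anything falls off the work surface, if the arm or the gripper's body presses on something with over 40 N, if the wrist force passes 120 N, or if a joint passes its speed limit or range.

## Working session

There is one attempt and no reset: what is moved stays moved. The work goes in short steps, Python scripts to look and compute and a tool call to move; the robot and the scene stay as the last step left them, time stands still between calls to the robot, and variables do not carry over. Pictures are saved under pics/ and viewed, and the job is handed in when it is done.

Besides the shell and the picture viewer there is one more tool, called after "Request:" in YAML: its name, and indented under it one key for each argument. move_arm: Moves the arm, as the interface text tells. Its arguments: {"type":"object","properties":{"moves":{"type":"array","items":{"type":"array","items":{"type":"number"}}},"force":{"type":"number"}},"required":["moves"]}

```bash
ls; mkdir -p pics
python3 - <<'E'
from cell import readout, optics, r
import cv2, numpy as np
s=readout.state(); print(s, r.tip_reach)
for n in ["scene","top"]:
    p,d=optics.get_image(n); cv2.imwrite(f"pics/{n}0.png",p[:,:,::-1]); np.save(f"pics/{n}0_d.npy",d); c=optics.camera_params(n); print(n,c)
E
```

```text
pics
{'time_s': 0.0, 'joint_pos': array([ 1.17250212,  0.41800179, -0.01033578,  1.61419478,  0.00471859,
        1.11066865, -0.05298462]), 'joint_velocities': array([ 1.52963123e-03, -8.96271301e-04, -1.79759620e-03, -1.38256172e-03,
       -1.44002030e-03,  5.44477710e-06,  8.20835444e-04]), 'effort': array([-1.22939338e-03, -8.64471388e+01,  6.79039210e-01, -4.34903276e+01,
        1.91860960e-02,  7.48507184e-03, -4.82215569e-06]), 'ee_pos': array([ 0.21818716, -0.58533264,  0.25263408]), 'ee_rot': array([-0.12507208, -0.69576912, -0.12592648,  0.69599197]), 'force': array([-0.02124054,  0.24684167,  0.79312338]), 'ft_torque': array([ 0.00021797,  0.0088156 , -0.02517019]), 'width': 0.08527073083946762} 0.022
scene {'fx': 556.4978142227333, 'fy': 556.4978142227333, 'cx': 321.29673414472387, 'cy': 235.71982859471893, 'R': array([[ 0.33602162,  0.94185046, -0.00267847],
       [ 0.80515127, -0.28872502, -0.51804372],
       [-0.48869306,  0.17191732, -0.85534995]]), 't': array([-0.10004531, -0.50832387,  1.12685021])}
top {'fx': 473.58895515551086, 'fy': 473.58895515551086, 'cx': 323.3651029795529, 'cy': 236.4469772424413, 'R': array([[-2.55908862e-02, -9.99672359e-01, -5.30215810e-04],
       [-9.80351243e-01,  2.52000470e-02, -1.95643547e-01],
       [ 1.95592807e-01, -4.48689402e-03, -9.80674932e-01]]), 't': array([-0.08986457,  0.58071487,  0.63073386])}
```

View pics/scene0.png

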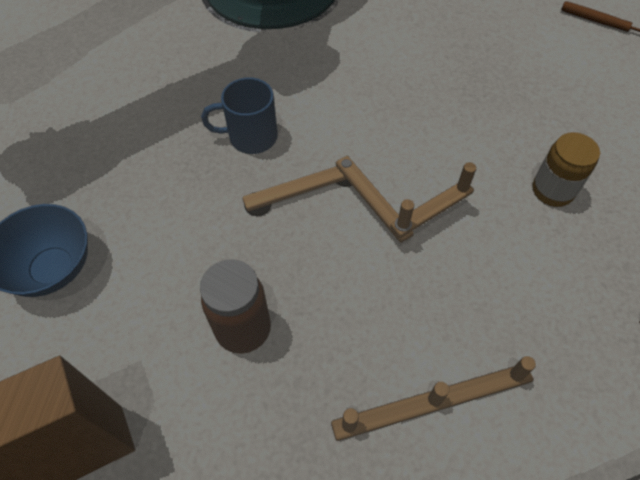

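View pics/top0.png

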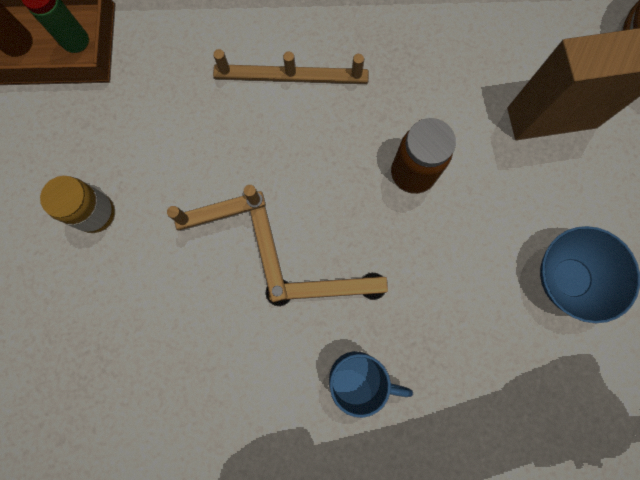

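```bash
cat > h.py <<'E'
import numpy as np, cv2
from cell import optics
def cloud(d,c):
    v,u=np.mgrid[0:480,0:640]; X=np.stack([(u-c['cx'])/c['fx']*d,(v-c['cy'])/c['fy']*d,d],-1)
    return (X-c['t'])@c['R']
E
python3 - <<'E'
from h import *
for n in ["top","scene"]:
    d=np.load(f"pics/{n}0_d.npy"); c=optics.camera_params(n); P=cloud(d,c); P[d<=0]=np.nan
    z=P[...,2]; img=cv2.imread(f"pics/{n}0.png")
    hsv=cv2.cvtColor(img,cv2.COLOR_BGR2HSV)
    rng=dict(top=(230,20,620,300) and (150,170,400,310),scene=(235,140,485,250))[n]
    u0,v0,u1,v1=rng; sub=P[v0:v1,u0:u1]; zz=sub[...,2]
    print(n,"table z", np.nanmedian(z))
    for lo,hi in [(.085,.105),(.04,.052),(.027,.037),(.015,.024)]:
        m=(zz>lo)&(zz<hi); pts=sub[m]
        k,lab,st,cen=cv2.connectedComponentsWithStats(m.astype(np.uint8))
        for i in range(1,k):
            if st[i,4]<15: continue
            p=sub[lab==i]; q=p[:,:2].astype(np.float32)
            print(lo,hi,st[i,4],"mean",p.mean(0).round(4),"rect",[np.round(a,3) for a in cv2.minAreaRect(q)])
    m=(z>.118)&(z<.142)
    k,lab,st,cen=cv2.connectedComponentsWithStats(m.astype(np.uint8))
    for i in range(1,k):
        if st[i,4]>200: p=P[lab==i]; print("tall",cen[i].round(),st[i,4],p.mean(0).round(4),cv2.minEnclosingCircle(p[:,:2].astype(np.float32)))
E
```

```text
top table z -0.00012855778639998981
0.085 0.105 139 mean [ 0.6387 -0.0032  0.0934] rect [array([ 0.639, -0.003]), array([0.016, 0.017]), np.float64(89.159)]
0.085 0.105 143 mean [0.611  0.1028 0.0935] rect [array([0.611, 0.104]), array([0.016, 0.017]), np.float64(65.014)]
0.04 0.052 17 mean [ 0.6763 -0.22    0.045 ] rect [array([ 0.676, -0.22 ]), array([0.01 , 0.002]), np.float64(20.209)]
0.04 0.052 1207 mean [0.6241 0.0497 0.0452] rect [array([0.626, 0.051]), array([0.026, 0.139]), np.float64(14.739)]
0.027 0.037 20 mean [ 0.6766 -0.2202  0.0324] rect [array([ 0.677, -0.22 ]), array([0.017, 0.001]), np.float64(25.193)]
0.027 0.037 1526 mean [ 0.5589 -0.0217  0.0323] rect [array([ 0.56 , -0.021]), array([0.144, 0.025]), np.float64(12.689)]
0.015 0.024 25 mean [ 0.6769 -0.2204  0.0195] rect [array([ 0.678, -0.22 ]), array([0.026, 0.003]), np.float64(22.91)]
0.015 0.024 1615 mean [ 0.5071 -0.1224  0.0194] rect [array([ 0.507, -0.122]), array([0.024, 0.155]), np.float64(2.362)]
tall [576.  92.] 1014 [ 0.7582 -0.4584  0.1299] ((0.7783377170562744, -0.48323386907577515), 0.072133883833885
[... 513 characters left out ...]
 68 mean [ 0.4094 -0.159   0.0307] rect [array([ 0.409, -0.158]), array([0.04 , 0.008]), np.float64(69.845)]
0.027 0.037 1390 mean [ 0.5665 -0.0208  0.033 ] rect [array([ 0.573, -0.018]), array([0.168, 0.025]), np.float64(12.711)]
0.015 0.024 132 mean [ 0.4078 -0.1552  0.0194] rect [array([ 0.407, -0.154]), array([0.058, 0.013]), np.float64(75.632)]
0.015 0.024 1443 mean [ 0.5096 -0.1217  0.02  ] rect [array([ 0.509, -0.119]), array([0.026, 0.159]), np.float64(2.099)]
tall [229. 287.] 2603 [ 0.6963 -0.2528  0.1301] ((0.6934388279914856, -0.2530190646648407), 0.033674176782369614)
tall [ 60. 437.] 1288 [ 0.7985 -0.4508  0.13  ] ((0.7785673141479492, -0.46765589714050293), 0.05827372521162033)
```

```bash
cat >> h.py <<'E'
from scipy.spatial.transform import Rotation as Ro
from cell import readout
def pose():
    s=readout.state(); q=s['ee_rot']; return np.array(s['ee_pos']),Ro.from_quat([q[1],q[2],q[3],q[0]]),s
def yaw(R): y=R.as_matrix()[:,1]; return np.degrees(np.arctan2(y[1],y[0]))
def down(ya):
    a=np.radians(ya); y=np.array([np.cos(a),np.sin(a),0]); x=np.array([0,0,-1.]); return Ro.from_matrix(np.stack([x,y,np.cross(x,y)],1))
def rows(T,w):
    p,R,s=pose()
    print("now",p.round(4),"yaw",round(yaw(R),1),"t",s['time_s'],"F",s['force'].round(2),"w",round(s['width'],4), "j7",s['joint_pos'][6].round(2))
    for t in T:
        rv=np.degrees((R.inv()*down(t[3])).as_rotvec()); sh=R.inv().apply(np.array(t[:3])-p)*1000
        print([float(x) for x in rv.round(1)]+[float(x) for x in sh.round(1)]+[w])
A=np.array([.5034,-.0333]); B=np.array([.640,-.0025])
def arc(C,r,a0,a1,n,z,yoff):
    T=[]
    for a in np.linspace(a0,a1,n+1)[1:]:
        T.append((*(C+r*np.array([np.cos(np.radians(a)),np.sin(np.radians(a))])),z,a+yoff))
    return T
E
python3 - <<'E'
from h import *
p,R,s=pose(); print(R.as_matrix().round(3))
print("options", yaw(R))
z=.2
rows([(.612,.104,z,14.7),(.612,.104,z,14.7-180)],60)
d=np.load("pics/top0_d.npy"); P=cloud(d,optics.camera_params("top")); 
m=P[330:420,320:415].reshape(-1,3); m=m[m[:,2]>.03]; print("mug",m.max(0),m.min(0))
print("img max z",np.nanmax(P[...,2]))
m=P[160:240,30:120].reshape(-1,3); m=m[m[:,2]>.02]; print("orange jar",m.max(0),m.min(0))
E
```

```text
[[-0.     0.349 -0.937]
 [ 0.001 -0.937 -0.349]
 [-1.    -0.001  0.   ]]
options -69.55529665555501
now [ 0.2182 -0.5854  0.2527] yaw -69.6 t 0.1 F [-0.52 -0.19 -0.57] w 0.0853 j7 -0.05
[-84.3, -0.0, 0.1, 53.2, -508.3, -609.8, 60]
[95.7, 0.1, 0.0, 53.2, -508.3, -609.8, 60]
mug [ 0.44363782 -0.10163913  0.73211035] [ 0.33365755 -0.21988537  0.03006515]
img max z 0.7321103492922572
orange jar [0.66698505 0.2878305  0.73211035] [ 0.44363782 -0.10163913  0.02003439]
```

Request:
move_arm:
  moves:
    - [-84,0,0,53,-508,-610,34]
    - [-84,0,0,53,-508,-610,34]
    - [-84,0,0,53,-508,-610,34]
    - [-84,0,0,53,-508,-610,34]
    - [-84,0,0,53,-508,-610,34]
    - [-84,0,0,53,-508,-610,34]
    - [-84,0,0,53,-508,-610,34]
    - [-84,0,0,53,-508,-610,34]
    - [-84,0,0,53,-508,-610,34]
    - [-84,0,0,53,-508,-610,34]
    - [-84,0,0,53,-508,-610,34]
    - [-84,0,0,53,-508,-610,34]
  force: 20

```text
time_s: 1.1
ee_pos: [0.4663, -0.1506, 0.2199]
ee_rot: [0.56, 0.431, 0.561, -0.431]
force: [0.4, -0.5, -0.6]
width: 0.0339
```

Run:
```python
from h import *
rows([(.612,.104,.2,14.7)],34)
```

```text
now [ 0.4663 -0.1506  0.2199] yaw 14.8 t 1.1 F [ 0.44 -0.49 -0.62] w 0.0339 j7 0.37
[0.1, -0.0, 0.0, 20.1, 206.0, -208.8, 34]
```

Request:
move_arm:
  moves:
    - [0,0,0,20,206,-209,34]
    - [0,0,0,20,206,-209,34]
    - [0,0,0,20,206,-209,34]
    - [0,0,0,20,206,-209,34]
    - [0,0,0,20,206,-209,34]
    - [0,0,0,20,206,-209,34]
    - [0,0,0,20,206,-209,34]
    - [0,0,0,20,206,-209,34]
    - [0,0,0,20,206,-209,34]
    - [0,0,0,20,206,-209,34]
    - [0,0,0,20,206,-209,34]

```text
time_s: 2.02
ee_pos: [0.6117, 0.103, 0.1999]
ee_rot: [0.56, 0.432, 0.56, -0.432]
force: [0.0, -0.3, 1.0]
width: 0.0339
```

Run:
```python
from h import *
rows([(.612,.104,.12,14.7),(.612,.104,.078,14.7)],34)
p,d=optics.get_image("wrist"); cv2.imwrite("pics/w1.png",p[:,:,::-1])
```

```text
now [0.6117 0.103  0.1999] yaw 14.8 t 2.0167 F [ 0.02 -0.33  0.99] w 0.0339 j7 -0.2
[0.1, -0.0, 0.0, 79.9, 0.6, -0.9, 34]
[0.1, -0.0, 0.0, 121.9, 0.6, -0.9, 34]
```

View pics/w1.png

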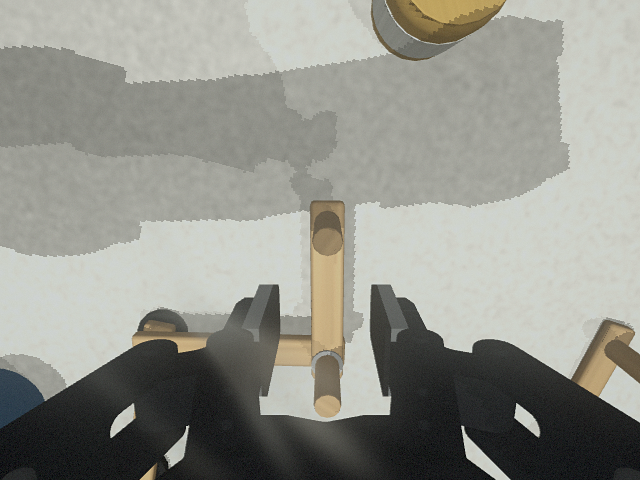

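The wrist picture shows the end peg at (328, 232), centred between the fingers, which stand at about 270 and 380, with peg B below it at (327, 400). I'm descending around the end peg.

Request:
move_arm:
  moves:
    - [0,0,0,40,0,-1,34]
    - [0,0,0,75,0,-1,34]
    - [0,0,0,95,0,-1,34]
    - [0,0,0,110,0,-1,34]
    - [0,0,0,121,0,-1,34]
    - [0,0,0,121,0,-1,34]
    - [0,0,0,121,0,-1,27]
    - [0,0,0,121,0,-1,27]
    - [0,0,0,121,0,-1,27]

```text
time_s: 2.82
ee_pos: [0.6122, 0.1038, 0.0804]
ee_rot: [0.56, 0.432, 0.56, -0.431]
force: [0.1, -0.2, 0.1]
width: 0.027
```

Run:
```python
from h import *
rows(arc(B,.11,104.7,194.7-12,13,.078,-90)[:12],27)
p,d=optics.get_image("wrist"); cv2.imwrite("pics/w2.png",p[:,:,::-1])
```

```text
now [0.6122 0.1038 0.0804] yaw 14.7 t 2.8167 F [ 0.15 -0.2   0.08] w 0.027 j7 -0.28
[-6.0, 0.0, -0.1, 2.4, -11.6, 0.5, 27]
[-12.0, 0.0, -0.1, 2.4, -22.9, 2.3, 27]
[-18.0, 0.0, -0.1, 2.4, -34.0, 5.3, 27]
[-24.0, 0.0, -0.1, 2.4, -44.8, 9.4, 27]
[-30.0, 0.0, -0.1, 2.3, -55.1, 14.6, 27]
[-36.0, 0.0, -0.1, 2.3, -64.7, 20.9, 27]
[-42.0, 0.0, -0.1, 2.3, -73.7, 28.1, 27]
[-48.0, 0.0, -0.1, 2.3, -81.8, 36.3, 27]
[-54.0, 0.0, -0.1, 2.3, -89.1, 45.2, 27]
[-60.0, 0.0, -0.1, 2.3, -95.3, 54.9, 27]
[-66.0, 0.1, -0.1, 2.3, -100.6, 65.1, 27]
[-72.0, 0.1, -0.1, 2.3, -104.7, 75.9, 27]
```

View pics/w2.png

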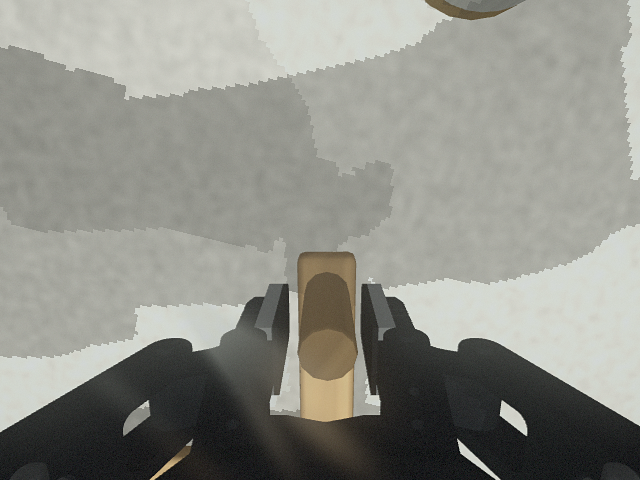

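The peg at (327, 330) sits between the pads with a gap on each side. I'm now swinging it in small arcs.

Run:
```python
from h import *
rows(arc(B,.11,104.7,104.7+48,12,.078,-90),27)
```

```text
now [0.6121 0.1038 0.0803] yaw 14.7 t 2.8667 F [-0.39  0.33 -0.21] w 0.027 j7 -0.28
[-4.0, 0.0, -0.1, 2.3, -7.6, 0.1, 27]
[-8.0, 0.0, -0.1, 2.3, -15.3, 0.9, 27]
[-12.0, 0.0, -0.1, 2.2, -22.8, 2.3, 27]
[-16.0, 0.0, -0.1, 2.2, -30.3, 4.1, 27]
[-20.0, 0.0, -0.1, 2.2, -37.6, 6.5, 27]
[-24.0, 0.0, -0.1, 2.2, -44.7, 9.4, 27]
[-28.0, 0.0, -0.1, 2.2, -51.6, 12.7, 27]
[-32.0, 0.0, -0.1, 2.2, -58.3, 16.6, 27]
[-36.0, 0.0, -0.1, 2.2, -64.6, 20.9, 27]
[-40.0, 0.0, -0.1, 2.2, -70.7, 25.6, 27]
[-44.0, 0.0, -0.1, 2.2, -76.4, 30.7, 27]
[-48.0, 0.0, -0.1, 2.2, -81.7, 36.2, 27]
```

Request:
move_arm:
  moves:
    - [-4,0,0,2,-7.6,0.1,27]
    - [-8,0,0,2,-15.3,0.9,27]
    - [-12,0,0,2,-22.8,2.3,27]
    - [-16,0,0,2,-30.3,4.1,27]
    - [-20,0,0,2,-37.6,6.5,27]
    - [-24,0,0,2,-44.7,9.4,27]
    - [-28,0,0,2,-51.6,12.7,27]
    - [-32,0,0,2,-58.3,16.6,27]
    - [-36,0,0,2,-64.6,20.9,27]
    - [-40,0,0,2,-70.7,25.6,27]
    - [-44,0,0,2,-76.4,30.7,27]
    - [-48,0,0,2,-81.7,36.2,27]

```text
time_s: 3.87
ee_pos: [0.5425, 0.0477, 0.0789]
ee_rot: [0.688, 0.166, 0.687, -0.165]
force: [0.4, -0.7, -0.6]
width: 0.027
```

Run:
```python
from h import *
rows(arc(B,.11,104.7+48,104.7+84,9,.078,-90),27)
p,d=optics.get_image("top"); cv2.imwrite("pics/t3.png",p[:,:,::-1])
```

```text
now [0.5425 0.0477 0.0789] yaw 62.9 t 3.8667 F [ 0.44 -0.7  -0.58] w 0.027 j7 0.49
[-3.8, 0.1, -0.1, 0.9, -7.6, -0.1, 27]
[-7.8, 0.1, -0.1, 0.9, -15.2, 0.7, 27]
[-11.8, 0.1, -0.1, 0.9, -22.8, 2.0, 27]
[-15.8, 0.1, -0.0, 0.9, -30.2, 3.8, 27]
[-19.8, 0.1, -0.0, 0.9, -37.5, 6.2, 27]
[-23.8, 0.1, -0.0, 0.9, -44.7, 9.0, 27]
[-27.8, 0.1, -0.0, 0.9, -51.6, 12.4, 27]
[-31.8, 0.2, -0.0, 0.9, -58.3, 16.2, 27]
[-35.8, 0.2, -0.0, 0.9, -64.6, 20.5, 27]
```

View pics/t3.png

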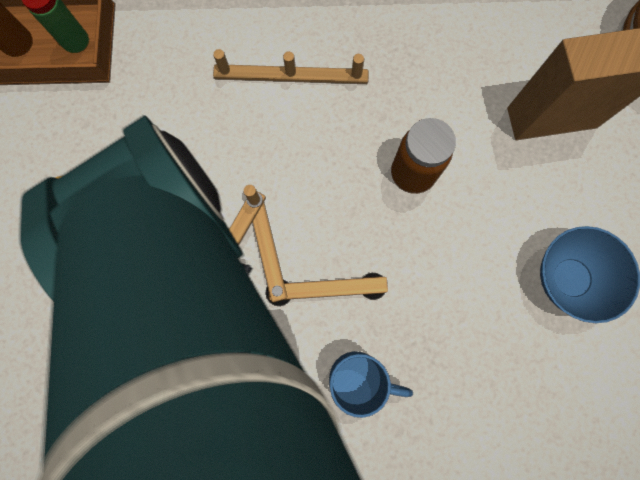

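The top picture shows the end bar swung about halfway, running from B at (250, 190) towards (235, 240). The middle bar hasn't moved and the jar at (430, 145) is untouched.

Request:
move_arm:
  moves:
    - [-4,0,0,1,-7.6,0,27]
    - [-8,0,0,1,-15.2,0.7,27]
    - [-12,0,0,1,-22.8,2,27]
    - [-16,0,0,1,-30.2,3.8,27]
    - [-20,0,0,1,-37.5,6.2,27]
    - [-24,0,0,1,-44.7,9,27]
    - [-28,0,0,1,-51.6,12.4,27]
    - [-32,0,0,1,-58.3,16.2,27]
    - [-36,0,0,1,-64.6,20.5,27]

```text
time_s: 4.67
ee_pos: [0.5315, -0.021, 0.0783]
ee_rot: [0.706, -0.058, 0.704, 0.056]
force: [0.7, 0.1, 0.9]
width: 0.0269
```

Run:
```python
from h import *
rows(arc(B,.11,104.7+84,104.7+96,12,.078,-90),27)
p,d=optics.get_image("wrist"); cv2.imwrite("pics/w4.png",p[:,:,::-1])
```

```text
now [ 0.5315 -0.021   0.0783] yaw 99.3 t 4.6667 F [0.69 0.06 0.91] w 0.0269 j7 1.16
[-0.4, 0.1, 0.1, 0.3, -0.1, 0.1, 27]
[-1.4, 0.1, 0.1, 0.3, -2.0, 0.1, 27]
[-2.4, 0.1, 0.1, 0.3, -3.9, 0.2, 27]
[-3.4, 0.1, 0.1, 0.3, -5.8, 0.3, 27]
[-4.4, 0.1, 0.1, 0.3, -7.8, 0.4, 27]
[-5.4, 0.1, 0.1, 0.3, -9.7, 0.6, 27]
[-6.4, 0.1, 0.1, 0.3, -11.6, 0.8, 27]
[-7.4, 0.1, 0.1, 0.3, -13.5, 1.0, 27]
[-8.4, 0.1, 0.1, 0.3, -15.4, 1.3, 27]
[-9.4, 0.1, 0.1, 0.3, -17.3, 1.6, 27]
[-10.4, 0.1, 0.1, 0.3, -19.2, 1.9, 27]
[-11.4, 0.1, 0.1, 0.3, -21.1, 2.2, 27]
```

View pics/w4.png

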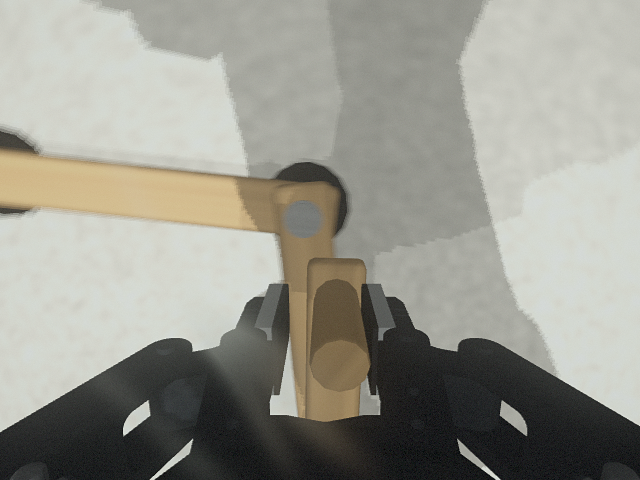

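The wrist picture shows the end bar, with its peg at (338, 330), still about 6° off the middle bar, which runs to rivet A at (303, 218). I'll close the rest slowly and watch the force.

Request:
move_arm:
  moves:
    - [-1,0,0,0,-2,0,27]
    - [-2,0,0,0,-4,0,27]
    - [-3,0,0,0,-6,0,27]
    - [-4,0,0,0,-8,0,27]
    - [-4,0,0,0,-10,0,27]
    - [-4,0,0,0,-11,0,27]
    - [-4,0,0,0,-11,0,27]

```text
time_s: 5.3
ee_pos: [0.5338, -0.0325, 0.0782]
ee_rot: [0.703, -0.083, 0.701, 0.083]
force: [2.6, 5.9, -0.9]
width: 0.0269
```

Run:
```python
from h import *
rows([],27)
p,d=optics.get_image("wrist"); cv2.imwrite("pics/w5.png",p[:,:,::-1])
```

```text
now [ 0.5338 -0.0325  0.0782] yaw 103.5 t 5.3 F [ 2.55  5.87 -0.9 ] w 0.0269 j7 1.24
```

View pics/w5.png

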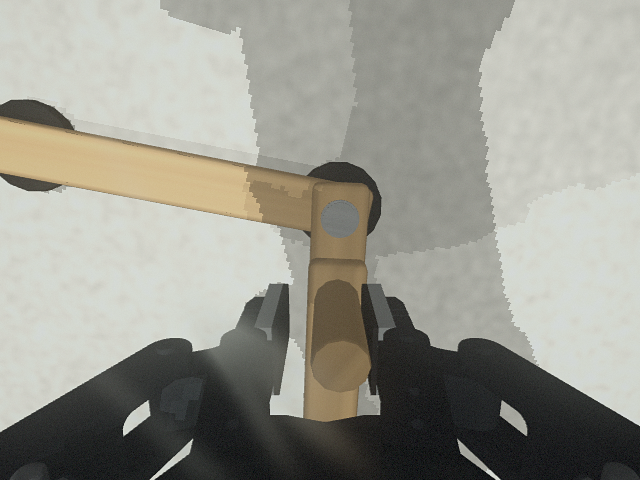

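The end bar now lies in line over the middle bar and the force has risen to 6.4 N, well above the 0.5 N that turns it, so it is on its stop. I'll centre off the peg, lift, and look again.

Request:
move_arm:
  moves:
    - [0,0,0,0,2,0,27]
    - [0,0,0,0,4.5,0,30]
    - [0,0,0,0,4.5,0,34]
    - [0,0,0,-15,4.5,0,34]
    - [0,0,0,-40,4.5,0,34]
    - [0,0,0,-75,4.5,0,34]
    - [0,0,0,-115,4.5,0,34]
    - [0,0,0,-122,4.5,0,34]
    - [0,0,0,-122,4.5,0,34]

```text
time_s: 6.1
ee_pos: [0.5335, -0.028, 0.2039]
ee_rot: [0.705, -0.084, 0.7, 0.082]
force: [-1.3, -0.7, -0.3]
width: 0.0338
```

```bash
cat >> h.py <<'E'
def find(n,tag,roi):
    p,d=optics.get_image(n); cv2.imwrite(f"pics/{tag}.png",p[:,:,::-1]); P=cloud(d,optics.camera_params(n)); P[d<=0]=np.nan
    u0,v0,u1,v1=roi; sub=P[v0:v1,u0:u1]; zz=sub[...,2]
    for lo,hi in [(.085,.105),(.04,.052),(.027,.037),(.015,.024)]:
        m=(zz>lo)&(zz<hi); k,lab,st,cen=cv2.connectedComponentsWithStats(m.astype(np.uint8))
        for i in range(1,k):
            if st[i,4]<40: continue
            q=sub[lab==i][:,:2].astype(np.float32); print(n,lo,st[i,4],[np.round(a,4) for a in cv2.minAreaRect(q)])
E
python3 - <<'E'
from h import *
rows([],27)
find("scene","s6",(235,140,485,250))
find("wrist","w6",(0,0,640,480))
E
```

```text
now [ 0.5335 -0.028   0.2039] yaw 103.5 t 6.1 F [-1.28 -0.72 -0.27] w 0.0338 j7 1.38
scene 0.085 149 [array([ 0.5341, -0.028 ]), array([0.0174, 0.0166]), np.float64(78.1924)]
scene 0.085 169 [array([ 0.6424, -0.0073]), array([0.0165, 0.0178]), np.float64(86.3576)]
scene 0.04 1184 [array([ 0.5883, -0.0179]), array([0.1382, 0.0249]), np.float64(10.8559)]
scene 0.027 73 [array([ 0.4085, -0.1603]), array([0.0383, 0.007 ]), np.float64(69.4793)]
scene 0.027 489 [array([ 0.5734, -0.0212]), array([0.1683, 0.0241]), np.float64(10.7626)]
scene 0.015 136 [array([ 0.4075, -0.1544]), array([0.0576, 0.0141]), np.float64(75.1601)]
scene 0.015 1449 [array([ 0.5085, -0.1195]), array([0.028 , 0.1573]), np.float64(1.2014)]
wrist 0.085 765 [array([ 0.5318, -0.0263]), array([0.0171, 0.0171]), np.float64(55.3276)]
wrist 0.085 678 [array([ 0.6395, -0.0055]), array([0.0178, 0.0174]), np.float64(61.9547)]
wrist 0.04 4194 [array([ 0.5853, -0.016 ]), array([0.1369, 0.024 ]), np.float64(10.9587)]
wrist 0.04 1009 [array([ 0.6788, -0.2246]), array([0.0641, 0.0196]), np.float64(26.8937)]
wrist 0.04 367 [array([0.6
[... 163 characters left out ...]
77 [array([ 0.5051, -0.0315]), array([0.0334, 0.0239]), np.float64(10.8873)]
wrist 0.027 853 [array([ 0.6768, -0.2285]), array([0.0693, 0.0233]), np.float64(33.4851)]
wrist 0.027 425 [array([0.6119, 0.239 ]), array([0.0066, 0.0342]), np.float64(41.9452)]
wrist 0.015 180 [array([ 0.4091, -0.1359]), array([0.0042, 0.0343]), np.float64(14.0939)]
wrist 0.015 6927 [array([ 0.5063, -0.1196]), array([0.0242, 0.1531]), np.float64(2.4357)]
wrist 0.015 46 [array([ 0.4973, -0.0191]), array([0.0137, 0.0022]), np.float64(6.6295)]
wrist 0.015 746 [array([ 0.6755, -0.232 ]), array([0.0719, 0.0273]), np.float64(40.9119)]
wrist 0.015 391 [array([0.6113, 0.2431]), array([0.0106, 0.0448]), np.float64(34.5033)]
```

View pics/s6.png

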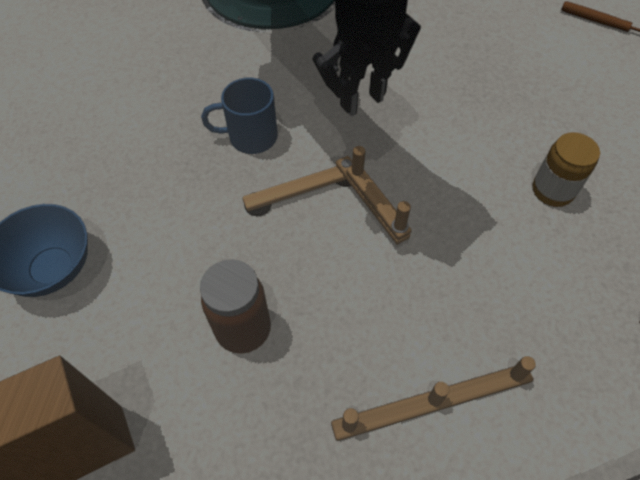

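View pics/w6.png

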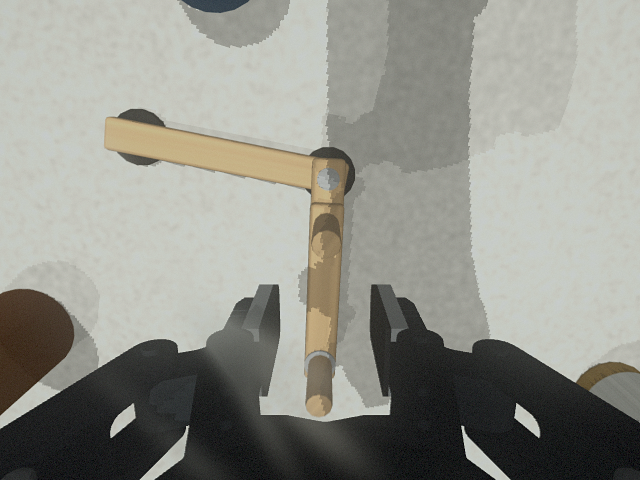

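The scene and wrist pictures agree: the end bar (10.9°) lies on the middle bar (10.8°), peg E is near (326, 235) in the wrist view, and the jar hasn't moved. Peg B is at (0.640, -0.006). Next I cage B.

```bash
sed -i 's/^A=.*/A=np.array([.5025,-.0329]); B=np.array([.640,-.0065])/' h.py
python3 - <<'E'
from h import *
rows([(*B,.2,100.9),(*B,.078,100.9)],34)
E
```

```text
now [ 0.5323 -0.0284  0.2009] yaw 103.4 t 6.2 F [-0.75 -0.13 -0.8 ] w 0.0338 j7 1.38
[2.5, 0.2, 0.1, 1.3, -3.7, 109.9, 34]
[2.5, 0.2, 0.1, 123.3, -3.5, 109.4, 34]
```

Request:
move_arm:
  moves:
    - [2,0,0,1,-3.5,40,34]
    - [2.5,0,0,1,-3.5,80,34]
    - [2.5,0,0,1,-3.5,110,34]
    - [2.5,0,0,1,-3.5,110,34]
    - [2.5,0,0,1,-3.5,110,34]
    - [2.5,0,0,40,-3.5,110,34]
    - [2.5,0,0,75,-3.5,110,34]
    - [2.5,0,0,75,-3.5,110,34]

```text
time_s: 6.87
ee_pos: [0.6364, -0.0075, 0.1201]
ee_rot: [0.702, -0.068, 0.706, 0.067]
force: [-1.8, -0.2, -0.4]
width: 0.0338
```

Run:
```python
from h import *
p,d=optics.get_image("wrist"); cv2.imwrite("pics/w7.png",p[:,:,::-1])
rows([(*B,.078,100.9)],34)
```

```text
now [ 0.6379 -0.0069  0.1237] yaw 101.0 t 6.9167 F [0.71 0.27 0.74] w 0.034 j7 1.25
[0.1, -0.1, 0.1, 45.7, 0.1, 2.3, 34]
```

View pics/w7.png

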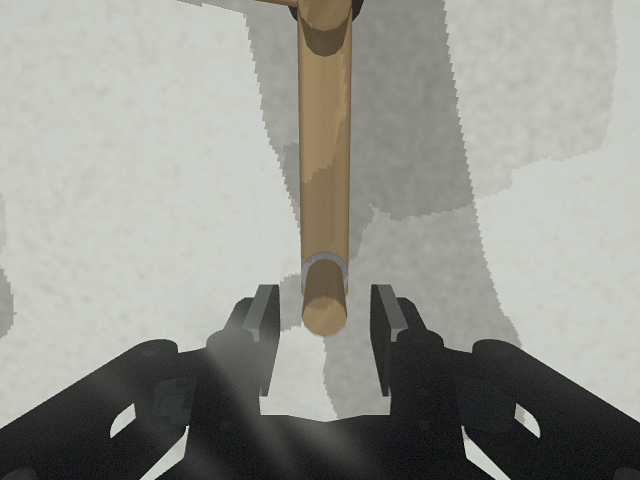

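Peg B's top at (325, 315) is centred between the pads, so I'm descending around it.

Request:
move_arm:
  moves:
    - [0,0,0,15,0,2,34]
    - [0,0,0,30,0,2,34]
    - [0,0,0,40,0,2,34]
    - [0,0,0,45,0,2,30]
    - [0,0,0,45,0,2,27]
    - [0,0,0,45,0,2,27]
    - [0,0,0,45,0,2,27]

```text
time_s: 7.5
ee_pos: [0.6401, -0.0065, 0.0796]
ee_rot: [0.703, -0.068, 0.704, 0.067]
force: [1.3, -0.6, 0.6]
width: 0.0273
```

Run:
```python
from h import *
rows(arc(A,.14,10.9,10.9-42,12,.079,90),27)
```

```text
now [ 0.6401 -0.0065  0.0796] yaw 101.0 t 7.5 F [ 1.33 -0.63  0.62] w 0.0273 j7 1.21
[3.6, -0.1, 0.1, 0.6, -8.5, -0.4, 27]
[7.1, -0.1, 0.1, 0.6, -17.0, -1.2, 27]
[10.6, -0.1, 0.1, 0.6, -25.4, -2.5, 27]
[14.1, -0.1, 0.1, 0.6, -33.8, -4.3, 27]
[17.6, -0.1, 0.1, 0.6, -42.0, -6.7, 27]
[21.1, -0.1, 0.1, 0.6, -50.1, -9.5, 27]
[24.6, -0.1, 0.1, 0.7, -58.0, -12.8, 27]
[28.1, -0.1, 0.1, 0.7, -65.6, -16.6, 27]
[31.6, -0.1, 0.1, 0.7, -73.0, -20.9, 27]
[35.1, -0.1, 0.1, 0.7, -80.2, -25.6, 27]
[38.6, -0.1, 0.1, 0.7, -87.0, -30.7, 27]
[42.1, -0.0, 0.1, 0.7, -93.6, -36.2, 27]
```

Request:
move_arm:
  moves:
    - [1,0,0,0.5,-3,0,27]
    - [3,0,0,0.5,-7,-0.4,27]
    - [6,0,0,0.5,-14,-1,27]
    - [9,0,0,0.6,-22,-2,27]
    - [12.5,0,0,0.6,-30,-3.5,27]
    - [16,0,0,0.6,-38,-5.5,27]
    - [19.5,0,0,0.6,-46,-8,27]
    - [23,0,0,0.6,-54,-11.1,27]
    - [26.5,0,0,0.7,-62,-14.8,27]
    - [30,0,0,0.7,-69.5,-18.8,27]
    - [32.5,0,0,0.7,-75,-22.1,27]
    - [34,0,0,0.7,-78,-24.1,27]

```text
time_s: 8.5
ee_pos: [0.6314, -0.0887, 0.0794]
ee_rot: [0.692, 0.142, 0.693, -0.144]
force: [0.4, 0.8, 0.3]
width: 0.0268
```

Run:
```python
from h import *
rows(arc(A,.14,10.9-34,10.9-76,12,.079,90),27)
find("scene","s8",(200,140,485,290))
```

```text
now [ 0.6314 -0.0887  0.0794] yaw 66.7 t 8.5 F [0.36 0.78 0.27] w 0.0268 j7 0.82
[3.3, 0.0, 0.1, 0.4, -7.8, -0.7, 27]
[6.8, 0.0, 0.1, 0.4, -16.3, -1.4, 27]
[10.3, 0.0, 0.1, 0.5, -24.7, -2.7, 27]
[13.8, 0.0, 0.1, 0.5, -33.1, -4.5, 27]
[17.3, 0.0, 0.1, 0.5, -41.3, -6.8, 27]
[20.8, 0.0, 0.1, 0.5, -49.4, -9.6, 27]
[24.3, 0.0, 0.1, 0.5, -57.3, -12.8, 27]
[27.8, 0.0, 0.1, 0.5, -65.0, -16.6, 27]
[31.3, 0.0, 0.1, 0.5, -72.4, -20.8, 27]
[34.8, 0.0, 0.1, 0.6, -79.6, -25.5, 27]
[38.3, 0.1, 0.1, 0.6, -86.5, -30.5, 27]
[41.8, 0.1, 0.1, 0.6, -93.0, -36.0, 27]
scene 0.085 241 [array([ 0.6401, -0.0817]), array([0.0316, 0.0172]), np.float64(32.8913)]
scene 0.085 80 [array([ 0.6296, -0.1118]), array([0.0203, 0.0119]), np.float64(87.6102)]
scene 0.04 309 [array([ 0.6173, -0.0796]), array([0.0233, 0.0654]), np.float64(68.9926)]
scene 0.027 72 [array([ 0.4095, -0.1583]), array([0.0394, 0.0085]), np.float64(70.9973)]
scene 0.027 67 [array([ 0.6446, -0.0896]), array([0.0237, 0.0063]), np.float64(68.152)]
scene 0.015 129 [array([ 0.4042, -0.1558]), array([0.064 , 0.0175]), np.float64(71.472)]
scene 0.015 54 [array([ 0.5004, -0.0968]), array([0.0209, 0.0111]), np.float64(88.5075)]
scene 0.015 707 [array([ 0.5096, -0.1589]), array([0.0253, 0.0787]), np.float64(3.0148)]
```

View pics/s8.png

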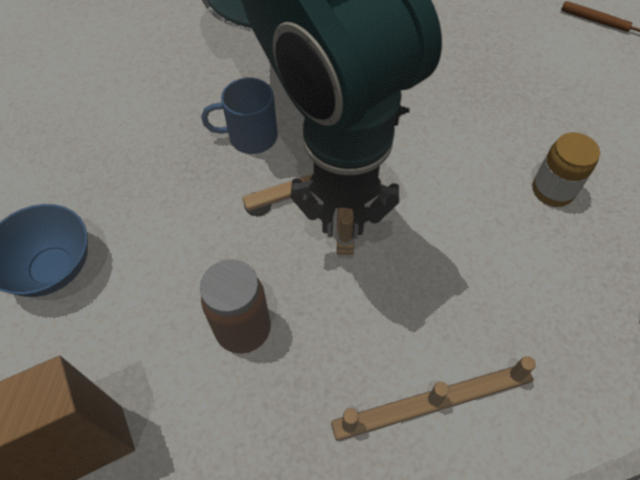

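Peg B, at (345, 220), is between the pads and the bars are following. The jar at (237, 310) is well clear, so I continue the swing.

Request:
move_arm:
  moves:
    - [1.5,0,0,0.4,-4,-0.4,27]
    - [4,0,0,0.4,-10,-0.9,27]
    - [7,0,0,0.4,-17,-1.5,27]
    - [10.3,0,0,0.5,-24.7,-2.7,27]
    - [13.8,0,0,0.5,-33.1,-4.5,27]
    - [17.3,0,0,0.5,-41.3,-6.8,27]
    - [20.8,0,0,0.5,-49.4,-9.6,27]
    - [24.3,0,0,0.5,-57.3,-12.8,27]
    - [27.8,0,0,0.5,-65,-16.6,27]
    - [31.3,0,0,0.5,-72.4,-20.8,27]
    - [34,0,0,0.6,-78,-24.4,27]
    - [36,0,0,0.6,-82,-27.1,27]

```text
time_s: 9.55
ee_pos: [0.5735, -0.1538, 0.079]
ee_rot: [0.614, 0.351, 0.613, -0.352]
force: [0.8, 1.8, -0.8]
width: 0.027
```

Run:
```python
from h import *
rows(arc(A,.14,-60,-84,8,.079,90),27)
p,d=optics.get_image("wrist"); cv2.imwrite("pics/w9.png",p[:,:,::-1])
find("scene","s9",(200,140,485,290))
```

```text
now [ 0.5735 -0.1538  0.079 ] yaw 30.4 t 9.55 F [ 0.77  1.79 -0.77] w 0.027 j7 0.37
[3.4, 0.1, 0.1, 0.0, -8.3, -0.4, 27]
[6.4, 0.1, 0.1, 0.0, -15.6, -1.1, 27]
[9.4, 0.1, 0.1, 0.0, -22.9, -2.1, 27]
[12.4, 0.1, 0.1, 0.1, -30.1, -3.5, 27]
[15.4, 0.1, 0.1, 0.1, -37.2, -5.2, 27]
[18.4, 0.1, 0.1, 0.1, -44.2, -7.4, 27]
[21.4, 0.1, 0.1, 0.1, -51.1, -9.9, 27]
[24.4, 0.1, 0.1, 0.1, -57.8, -12.7, 27]
scene 0.085 147 [array([ 0.5193, -0.0589]), array([0.0157, 0.0181]), np.float64(69.766)]
scene 0.085 126 [array([ 0.5605, -0.1676]), array([0.0111, 0.021 ]), np.float64(0.2172)]
scene 0.085 121 [array([ 0.5877, -0.1552]), array([0.0333, 0.0104]), np.float64(29.7864)]
scene 0.04 375 [array([ 0.5274, -0.0703]), array([0.0237, 0.0547]), np.float64(31.0783)]
scene 0.04 165 [array([ 0.5728, -0.146 ]), array([0.0247, 0.0454]), np.float64(31.5506)]
scene 0.027 483 [array([ 0.5411, -0.0927]), array([0.0246, 0.1692]), np.float64(30.87)]
scene 0.015 40 [array([ 0.5149, -0.028 ]), array([0.0064, 0.0182]), np.float64(26.2379)]
scene 0.015 99 [array([ 0.4981, -0.082 ]), array([0.0146, 0.0324]), np.float64(25.9616)]
scene 0.015 293 [array([ 0.5104, -0.1824]), array([0.0239, 0.0314]), np.float64(1.8606)]
```

View pics/w9.png

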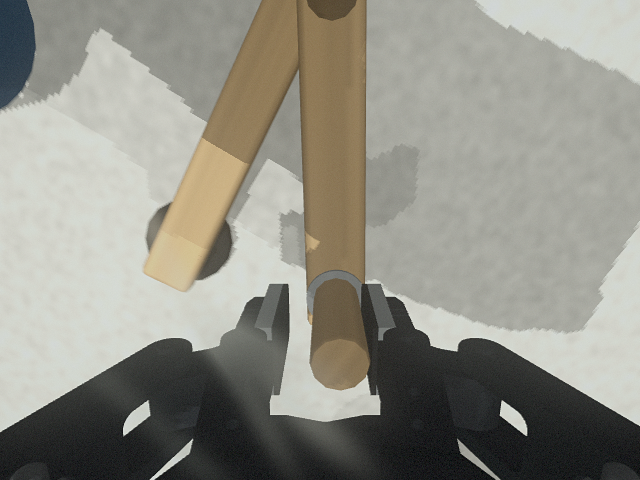

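View pics/s9.png

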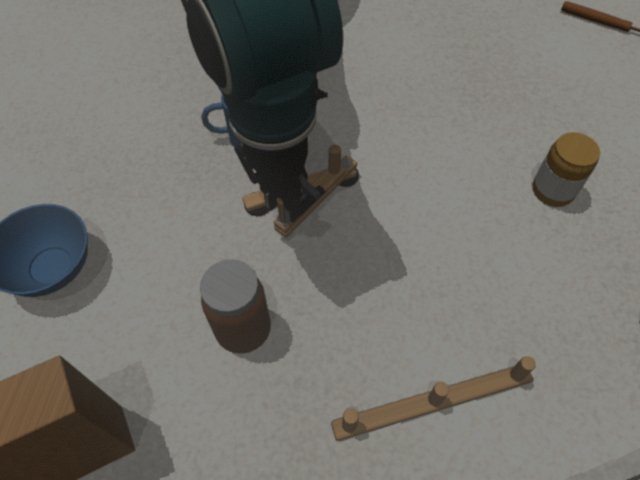

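The wrist picture shows peg B at (338, 340) against the right pad, with about 28° still to go to the foot bar. I continue at reduced speed and also check the mug's height.

Request:
move_arm:
  moves:
    - [1.5,0,0,0,-4,-0.2,27]
    - [4,0,0,0,-10,-0.6,27]
    - [6.5,0,0,0,-16,-1.1,27]
    - [9.4,0,0,0,-22.9,-2.1,27]
    - [12.4,0,0,0,-30,-3.5,27]
    - [15.4,0,0,0,-37.2,-5.2,27]
    - [17.5,0,0,0,-42,-6.7,27]
    - [19,0,0,0,-45.5,-7.8,27]

```text
time_s: 10.32
ee_pos: [0.5301, -0.1703, 0.0791]
ee_rot: [0.548, 0.447, 0.547, -0.449]
force: [2.2, 1.0, -1.0]
width: 0.027
```

Run:
```python
from h import *
d=np.load("pics/top0_d.npy"); P=cloud(d,optics.camera_params("top")); m=P[340:415,330:400]; m=m[(m[...,2]>.03)&(m[...,2]<.3)]
print("mug",m.max(0),m.min(0))
rows(arc(A,.14,-78,-92,7,.079,90),27)
p,d=optics.get_image("wrist"); cv2.imwrite("pics/w10.png",p[:,:,::-1])
```

```text
mug [ 0.41326806 -0.10799332  0.09222883] [ 0.33695878 -0.19982246  0.03006515]
now [ 0.5301 -0.1703  0.0791] yaw 11.4 t 10.3167 F [ 2.2   1.02 -0.95] w 0.027 j7 0.13
[1.4, 0.1, 0.1, 0.1, -3.3, -0.2, 27]
[3.4, 0.1, 0.1, 0.1, -8.2, -0.4, 27]
[5.4, 0.1, 0.1, 0.1, -13.0, -0.8, 27]
[7.4, 0.1, 0.1, 0.1, -17.9, -1.3, 27]
[9.4, 0.1, 0.0, 0.1, -22.7, -2.0, 27]
[11.4, 0.1, 0.0, 0.1, -27.5, -2.9, 27]
[13.4, 0.1, 0.0, 0.1, -32.3, -3.9, 27]
```

View pics/w10.png

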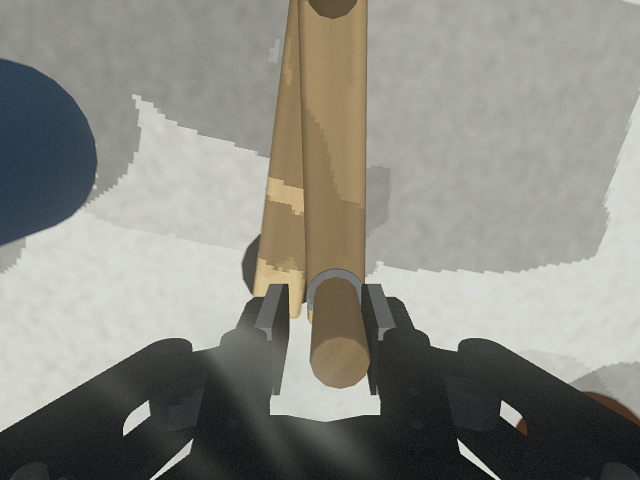

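The mug is 92 mm high and ends at x = 0.413, so it is clear of the tool. About 8° is left before the middle bar lies over the foot bar, and I'm pressing home slowly.

Request:
move_arm:
  moves:
    - [1,0,0,0,-3,-0.1,27]
    - [2,0,0,0,-6,-0.3,27]
    - [3,0,0,0,-9,-0.5,27]
    - [4.5,0,0,0,-12,-0.7,27]
    - [6,0,0,0,-15,-1,27]
    - [7,0,0,0,-17,-1.2,27]
    - [8,0,0,0,-19,-1.5,27]
    - [8.5,0,0,0,-21,-1.8,27]
    - [9,0,0,0,-22,-2,27]
    - [9,0,0,0,-22,-2,27]

```text
time_s: 11.2
ee_pos: [0.5074, -0.1729, 0.0791]
ee_rot: [0.51, 0.489, 0.51, -0.491]
force: [0.2, 0.4, -0.3]
width: 0.027
```

Run:
```python
from h import *
rows([],27)
p,d=optics.get_image("wrist"); cv2.imwrite("pics/w11.png",p[:,:,::-1])
```

```text
now [ 0.5074 -0.1729  0.0791] yaw 2.3 t 11.2 F [ 0.21  0.37 -0.33] w 0.027 j7 0.01
```

View pics/w11.png

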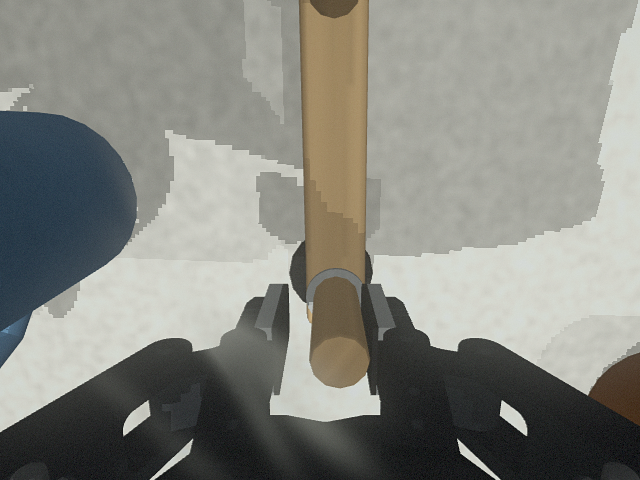

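It's nearly in line, but the force hasn't risen, so the stop isn't reached yet. I'm pushing on in 1 mm steps.

Request:
move_arm:
  moves:
    - [0,0,0,0,-1,0,27]
    - [0,0,0,0,-2,0,27]
    - [0,0,0,0,-3,0,27]
    - [0,0,0,0,-4,0,27]
    - [0,0,0,0,-4,0,27]

```text
time_s: 11.67
ee_pos: [0.5052, -0.173, 0.0794]
ee_rot: [0.511, 0.49, 0.509, -0.49]
force: [14.4, 0.3, -8.7]
width: 0.0275
```

Run:
```python
from h import *
rows([],27)
```

```text
now [ 0.5052 -0.173   0.0794] yaw 2.4 t 11.6667 F [14.36  0.28 -8.7 ] w 0.0275 j7 0.01
```

It's on the stop: 14 N against 1.5 N to turn it. Now I back off, open and lift clear.

Request:
move_arm:
  moves:
    - [0,0,0,0,1,0,27]
    - [0,0,0,0,3,0,27]
    - [0,0,0,0,2.5,0,30]
    - [0,0,0,0,2.5,0,34]
    - [0,0,0,0,2.5,0,34]
    - [0,0,0,-15,2.5,0,34]
    - [0,0,0,-40,2.5,0,34]
    - [0,0,0,-75,2.5,0,34]
    - [0,0,0,-110,2.5,0,34]
    - [0,0,0,-120,2.5,0,34]
    - [0,0,0,-120,2.5,0,34]

```text
time_s: 12.58
ee_pos: [0.5084, -0.173, 0.2023]
ee_rot: [0.513, 0.49, 0.507, -0.489]
force: [-0.0, -0.3, -0.1]
width: 0.0346
```

Run:
```python
from h import *
rows([],27)
find("wrist","w12",(0,0,640,480))
find("scene","s12",(200,140,485,250))
```

```text
now [ 0.5084 -0.173   0.2023] yaw 2.3 t 12.5833 F [-0.02 -0.32 -0.08] w 0.0346 j7 0.11
wrist 0.085 1070 [array([ 0.5036, -0.0619]), array([0.0174, 0.0174]), np.float64(77.8352)]
wrist 0.085 3655 [array([ 0.3721, -0.1447]), array([0.0793, 0.0795]), np.float64(85.4499)]
wrist 0.085 762 [array([ 0.5083, -0.1713]), array([0.017 , 0.0173]), np.float64(47.5026)]
wrist 0.085 2861 [array([ 0.676 , -0.2262]), array([0.0632, 0.0198]), np.float64(33.5107)]
wrist 0.04 5923 [array([ 0.5057, -0.1165]), array([0.024 , 0.1362]), np.float64(2.4058)]
wrist 0.04 631 [array([ 0.3984, -0.1392]), array([0.0261, 0.0746]), np.float64(11.8463)]
wrist 0.04 1322 [array([ 0.3539, -0.1497]), array([0.0366, 0.0718]), np.float64(16.1903)]
wrist 0.04 137 [array([ 0.3592, -0.2119]), array([0.005 , 0.0096]), np.float64(36.9981)]
wrist 0.04 947 [array([ 0.6755, -0.2301]), array([0.0704, 0.0248]), np.float64(37.7507)]
wrist 0.027 818 [array([ 0.5024, -0.0381]), array([0.0239, 0.0179]), np.float64(1.7463)]
wrist 0.027 459 [array([ 0.3996, -0.1382]), array([0.0232, 0.0719]), np.float64(12.5389)]
wrist 0.027 905 [array([ 
[... 436 characters left out ...]
586 [array([ 0.6737, -0.2352]), array([0.0736, 0.0296]), np.float64(48.3281)]
scene 0.085 133 [array([ 0.5079, -0.0644]), array([0.0172, 0.0142]), np.float64(72.8467)]
scene 0.085 150 [array([ 0.5104, -0.173 ]), array([0.0171, 0.0169]), np.float64(69.4452)]
scene 0.04 1192 [array([ 0.5077, -0.1183]), array([0.0262, 0.1378]), np.float64(2.3564)]
scene 0.027 69 [array([ 0.4092, -0.1573]), array([0.0408, 0.0078]), np.float64(71.07)]
scene 0.027 631 [array([ 0.5089, -0.1028]), array([0.0249, 0.1687]), np.float64(3.5408)]
scene 0.015 131 [array([ 0.404, -0.157]), array([0.0629, 0.0173]), np.float64(69.0851)]
scene 0.015 509 [array([ 0.5129, -0.1093]), array([0.1778, 0.0246]), np.float64(88.7401)]
```

View pics/w12.png

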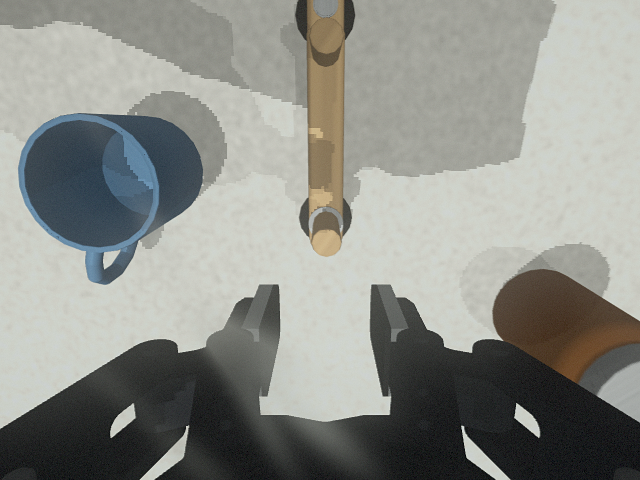

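View pics/s12.png

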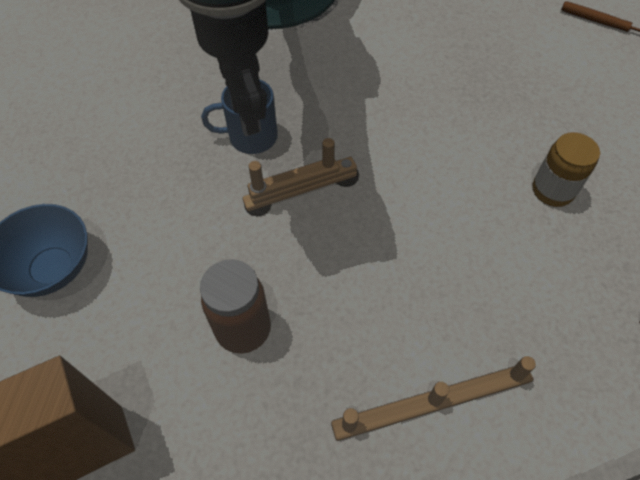

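Both pictures show the three bars stacked in line, with pegs near (325, 40) and (326, 240) in the wrist view. The jar and mug haven't moved. I'll move the arm aside for a clear check from the top camera.

Request:
move_arm:
  moves:
    - [0,0,0,-30,-30,30,34]
    - [0,0,0,-50,-60,60,34]
    - [0,0,0,-50,-90,95,34]
    - [0,0,0,-50,-115,130,34]
    - [0,0,0,-50,-140,165,34]
    - [0,0,0,-50,-165,200,34]
    - [0,0,0,-50,-190,235,34]
    - [0,0,0,-50,-200,270,34]
    - [0,0,0,-50,-200,300,34]
    - [0,0,0,-50,-200,300,34]
    - [0,0,0,-50,-200,300,34]

```text
time_s: 13.6
ee_pos: [0.3175, -0.4824, 0.2471]
ee_rot: [0.509, 0.491, 0.509, -0.491]
force: [-0.7, -0.2, 0.2]
width: 0.0341
```

Run:
```python
from h import *
rows([],27)
find("top","t13",(240,180,420,320))
p,d=optics.get_image("top"); P=cloud(d,optics.camera_params("top")); z=P[...,2]
m=((z>.118)&(z<.142)).astype(np.uint8); k,lab,st,cen=cv2.connectedComponentsWithStats(m)
for i in range(1,k):
    if st[i,4]>200 and abs(cen[i][0]-430)<20: print("jar",cv2.minEnclosingCircle(P[lab==i][:,:2].astype(np.float32)))
```

```text
now [ 0.3175 -0.4824  0.2471] yaw 2.1 t 13.6 F [-0.7  -0.19  0.17] w 0.0341 j7 0.85
top 0.085 142 [array([ 0.5092, -0.1738]), array([0.0169, 0.0163]), np.float64(84.2512)]
top 0.085 139 [array([ 0.5051, -0.0642]), array([0.0175, 0.0161]), np.float64(43.4804)]
top 0.04 44 [array([ 0.6591, -0.2394]), array([0.0259, 0.0027]), np.float64(68.519)]
top 0.04 1247 [array([ 0.5072, -0.1192]), array([0.0242, 0.1379]), np.float64(2.2578)]
top 0.027 50 [array([ 0.6606, -0.2381]), array([0.0329, 0.0047]), np.float64(64.1645)]
top 0.027 325 [array([ 0.5037, -0.036 ]), array([0.0241, 0.0308]), np.float64(1.9833)]
top 0.015 52 [array([ 0.6619, -0.2369]), array([0.0384, 0.0058]), np.float64(60.6928)]
top 0.015 77 [array([ 0.5096, -0.1948]), array([0.0099, 0.0235]), np.float64(80.0878)]
jar ((0.692546010017395, -0.25330597162246704), 0.033763498067855835)
```

View pics/t13.png

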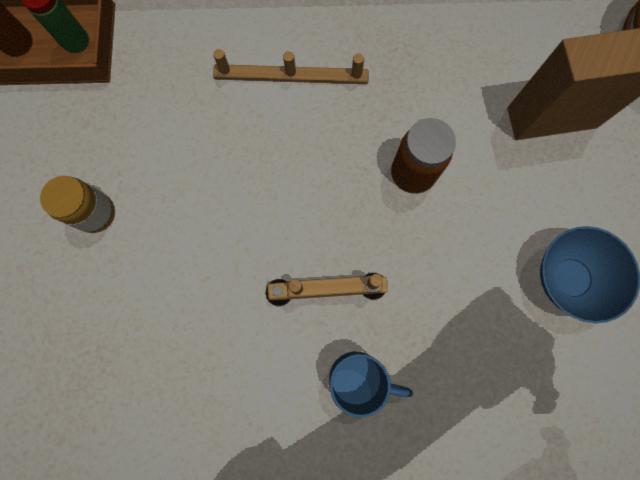

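```bash
python3 -c "
from cell import r
print(r.hand_in())"
```

```text
the job is handed in; nothing more can be done
None
```

The rack is folded and the job is handed in at about 13.7 s of the 48 s allowed. I first swung the end bar back onto the middle bar by its peg, with the middle bar still open at about 1.7 rad. I then swung the middle bar home over the foot bar by peg B. Each bar was pressed onto its stop (6.4 N and 14 N), then released, and the arm moved away.

**Alignment:** in the last top view the end bar reads 2.26° and the line between the two pegs 2.14°. The foot bar read 2.36° at the start, so all three agree within about 0.2°.

**Jar:** it is at (0.693, -0.253), within 0.5 mm of where it was measured at the start.

**Small disagreements:**
- The middle bar closed by about 2° while I folded the end bar.
- With the bars stacked, the scene camera read the middle bar at 3.5° and the foot bar at 1.3° off line. Both are mostly hidden there, so I relied on the clear top view.
- The final push also showed about 9 N downward on the tool, which I did not explain. It was gone once I lifted off.

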